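# Stack the shoe-polish caddy tiers with alternating tabs

### The arm

A 6-joint arm with a two-finger parallel gripper is mounted at the origin on the work surface. World frame = base frame: x ahead of the robot, y to its left, z up, the work surface at z = 0. Lengths are in mm, angles in rad, forces in N, time in s.
With the tool pointing down it reaches from about 350 to 775 mm from the base axis. Payload 7.3 kg.
Tool frame: the origin (TCP) lies midway between the tips of the shut fingers; the grasp point (between the pads) lies 19 mm behind it (bot.tcp_to_grasp is the distance from the TCP to the grasp point, in mm); z points along the fingers, y is the line along which they close (so a half turn about z gives the same grasp; the last joint's range is limited). The gripper opens to 92 mm and grips with 3 to 60 N. Pads are 19 mm wide; open, the fingers measure 130 mm over their backs; the gripper's body (75 mm by 190 mm) begins 47 mm behind the grasp point.
Start: joints at [1.047, 0.342, 1.524, -0, 1.275, -0.146], TCP at [193.647, 488.002, 226.741] pointing down, gripper open.
Joint ranges: [-2.53, 2.53], [-0.77, 2.02], [0.04, 2.7], [-1, 4.14], [0.28, 2.66], [-3.11, 3.11]. Speed limits (rad/s): [2.57, 2.57, 3.14, 3.14, 3.14, 3.14].

### API

Orientations are given as [roll, pitch, yaw] about the fixed x, y, z axes, in that order (R = Rz(yaw) Ry(pitch) Rx(roll)).
In Python, from plant import bot, viewer gives the robot as it stands. The module is installed in compiled form; this text tells all that it offers.
- The arm moves only by the shell command python3 -m handwheel 'ROWS'. ROWS is text: rows parted by semicolons, each of 7 numbers parted by spaces: the shift along the tool's x, y, z scaled (see below), then the turn, a rotation vector about the tool's x, y, z scaled (see below), then the opening, from -1 (shut) to 1 (fully open), so that 0 is half open. In form: tx ty tz rx ry rz gripper; .... A call has 1 to 8 rows; each row is the pose to reach, as a shift and turn from the pose commanded when the call began, along the tool's axes at that moment, turning the shorter way round; what a row does not reach only later rows make up. The controller multiplies each number of a shift by 10 cm and each number of a turn by pi rad. A row lasts 1/12 s, in which the tool goes at most 41.7 mm and 7.16 degrees, less where a joint would pass 70% of its speed; a pose out of reach is approached as far as the arm can. A call with a number of a shift or a turn outside -1 to 1 is refused whole. A call with a gripper value outside its range is refused whole. The fingers move at their own pace and stop on an object; the grip force is fixed at half the most. Time passes only in rows, so rows that repeat a pose let the fingers close. It gives the time, the measured TCP pose, the force, the opening and the grip force at its end, in the units of the state.
- bot.get_obs(): the state, without advancing time (a new reading comes with each control period).
- viewer.capture(name): name is "scene" or "side" or "wrist"; returns a dict with "frame" (400x640x3 uint8, red, green, blue), "fov_y" (degrees; the focal length in pixels is half the picture's height over the tangent of half this angle, whatever the lens; pixels are square), "cx", "cy" (the principal point, pixels), "T" (4x4, takes a point from camera to world coordinates). Camera axes: x right, y down, z forward; pixel columns grow to the right and rows downward; lengths in mm; the calibration is good to about 2 mm. A picture is of the moment at which its call begins. There is no depth.
- bot.close_job(): hands the job in; it is judged then, once.
Trained networks look in a picture, given as the dict that the camera call returned (one of the last four; its "shot" number tells which), for a name from the list of things; names that differ only in an ending like _2 or _b are one class to them, and where a whole thing is asked for, a point or a joint stands for the part that bears it (a point fixed in the world has none). Each returns a list of dicts, best first, with "score" (0 to 1); they miss things now and then, are a little off and sometimes report something else, mostly with a low value. They report only what shows in the picture. A call takes as long as a camera call. They do not tell look-alikes from the thing itself.
- viewer.recognise(target, picture): "centre" ([column, row] in pixels, amid what is visible of it).
- viewer.cut_out(target, picture): "pixels" (400x640 bool, what is visible of it) and "centre" ([column, row] in pixels, amid what is visible of it).
The state is a dict: "time": time; "joint_positions": joint angles; "dq": joint speeds; "tau": joint torques, N m; "tool_pos": TCP position; "tcp_rot": TCP orientation; "contact_force": force on the tool from outside, world axes, zero at the start; "moment": the same for the moment, N m; "grip_width": finger opening in mm; "finger_force": force on a finger pad.
Only numpy, scipy, OpenCV 4.12 (cv2) and the standard library are available. Lean on these libraries where they do the work, as an engineer would, in place of code of your own. Each camera call takes 0.05 s, during which the arm holds its last target. There are 200 camera calls.

### The job

Put the two loose tiers back on the ribbed post of the green shoe-polish caddy so that the tabs alternate: first the red-tabbed tier with its tab on the opposite side from the base's white tab, then the yellow-tabbed tier on top of it with its tab back on the white tab's side. Each must engage the post's ribs and slide fully home, level and let go; the post may have been swivelled, so feel for the ribs gently by turning the tier, never pressing on the caddy, or the tiers on each other, with more than 25 N, and leave the tin, jar, brush and shoe horn where they are.

Things in the scene. Friction and masses are not known exactly. Their poses are not given: they have to be found in the camera images.
- caddy: Caddy base, fixed on the bench: green round dish 156 mm across, rim 18 mm high; origin at bench level on the post's axis, z up, x towards its own white tab. Its post (boss, white core, orange ribs) has been swivelled by an unreported angle, up to 0.5 rad either way. The post turns stiffly (0.8 N m) and stays put under a light touch.
- caddy_tab (a point): Middle of the base's white tab (30 x 34 x 8 mm), 89 mm from the post's axis along the caddy's x, 12 mm above the bench.
- caddy_seat (a point): Centre of the boss top, 48 mm across, 26 mm above the bench: the seat of the first tier (axes as the caddy). Fully home, the red tier's underside lies here, its centre 40 mm above the bench; the yellow one's underside lies on the red collar's top, its centre 68 mm above the bench.
- caddy_ribtop (a point): On the post's axis level with the flat rib tops, 68 mm above the bench (axes as the caddy, not the post). A tier not aligned rests here with its underside and drops when turned to match. It fits with its x along the caddy's +x or -x plus the swivel, with about 0.08 rad of play either way and 2 mm sideways.
- caddy_tip (a point): Tip of the post, 80 mm above the bench. The core is 26 mm across up to 71 mm, then tapers to 14 mm at the tip and so guides a bore. Four ribs 7 mm wide run from the seat to 68 mm and reach 19.5 mm from the axis; unswivelled they stand 40 degrees either side of the caddy's +x and of -x.
- tier_red_mid (a point): Centre, on the bore's axis and half-way up (14 mm above the underside), of the loose green tier with the red tab; z up, x towards the tab. Its upright middle collar, 28 mm high from the underside, open at both ends, is grasped from above by the two flats facing +y and -y, 50 mm apart, 20 mm wide each; the tray floor beside it is free for 30 mm.
- tier_red_tab (a point): Middle of the red tab (26 x 30 x 8 mm): 70 mm from the tier's axis along its x, 7 mm above its underside. The tier's bore is 30 mm across four inward teeth, at +x and -x (13 mm wide) and +y and -y (20 mm wide); the slots between lie 40 degrees either side of +x and of -x, so it fits the post two ways, half a turn apart.
- tier_red: The red-tabbed tier, a toothed plate: green plastic octagonal tray 116 mm across flats, floor 5 mm thick, rim 11 mm high, collar in the middle. Origin at the centre of its underside, x towards the tab. 0.08 to 0.17 kg. Starts right way up on the bench.
- tier_yellow_mid (a point): Centre, on the bore's axis and half-way up (14 mm above the underside), of the loose green tier with the yellow tab; z up, x towards the tab. Its upright middle collar, 28 mm high from the underside, open at both ends, is grasped from above by the two flats facing +y and -y, 50 mm apart, 20 mm wide each; the tray floor beside it is free for 30 mm.
- tier_yellow_tab (a point): Middle of the yellow tab (26 x 30 x 8 mm): 70 mm from the tier's axis along its x, 7 mm above its underside. The tier's bore is 30 mm across four inward teeth, at +x and -x (13 mm wide) and +y and -y (20 mm wide); the slots between lie 40 degrees either side of +x and of -x, so it fits the post two ways, half a turn apart.
- tier_yellow: The yellow-tabbed tier, a toothed plate: green plastic octagonal tray 116 mm across flats, floor 5 mm thick, rim 11 mm high, collar in the middle. Origin at the centre of its underside, x towards the tab. 0.08 to 0.17 kg. Starts right way up on the bench.
- tin: Bystander: aluminium polish tin, 80 mm across, 28 mm high; origin at the centre of its underside.
- jar: Bystander: amber glass jar with a black screw lid, 52 mm across, 70 mm high; origin at the centre of its underside.
- brush: Bystander: suede brush lying bristles down, 150 x 42 x 34 mm, long along its x; origin at the centre of its underside.
- shoehorn: Bystander: wooden shoe horn lying flat, about 173 mm long along its x, 38 mm wide, 12 mm high; origin near its middle, on the underside.
Things that resemble listed ones, but are neither listed nor needed, are in the scene too. What is shaped like the tier_red but pink is not meant. Leave any pink look-alike of the tier_yellow alone.

How it is judged (in metres and radians):
On the way, in this order (a step that is already met when the one before it is completed fails the run):
1. the red-tabbed tier is fully home on the post, its tab opposite the white one (z of tier_red_mid in the frame of caddy between 0.037 and 0.043 m and horizontal distance between tier_red_mid and caddy below 0.005 m and angle between tier_red_mid's own z axis and vertical below 0.07 rad and x of tier_red_tab in the frame of caddy below -0.045 m), for 0.2 s.
2. the yellow-tabbed tier is fully home on the red one, its tab on the white tab's side (all of step 1 and z of tier_yellow_mid in the frame of caddy between 0.065 and 0.071 m and horizontal distance between tier_yellow_mid and caddy below 0.005 m and angle between tier_yellow_mid's own z axis and vertical below 0.07 rad and x of tier_yellow_tab in the frame of caddy above 0.045 m), for 0.2 s.
At the end, for the whole second after the job is handed in: Both tiers at rest on the post, level within 0.07 rad, centred within 5 mm, centres 40 mm (red) and 68 mm (yellow) above the bench, within 3 mm; along the caddy's x, the red tab's middle lies at least 45 mm away from the white tab's side, the yellow tab's at least 45 mm on the white tab's side (all of step 2 and linear speed of each of tier_red, tier_yellow below 0.02 m/s and angular speed of each of tier_red, tier_yellow below 0.2 rad/s); the robot touches nothing.
It fails at once if more than 25 N between a tier and the caddy, between the tiers, or between the robot and the caddy (contact force between any of tier_red, tier_yellow, the arm, the fingers and caddy above 25 N or contact force between tier_yellow and tier_red above 25 N).
It fails at once if the tin, jar, brush or shoe horn is shifted by more than 30 mm or tipped over (distance of any of tin, jar, brush, shoehorn from where it was at the start of the episode above 0.03 m or angle between any of tin, jar, brush, shoehorn's own z axis and vertical above 0.5 rad).
It also fails if it takes over 72 s, if anything falls off the work surface, if the arm or the gripper's body presses on something with over 40 N, if the wrist force passes 120 N, or if a joint passes its speed limit or range.

## Working session

There is one attempt and no reset: what is moved stays moved. The work goes in short steps, Python scripts to look and compute and a shell command to move; the robot and the scene stay as the last step left them, time stands still between calls to the robot, and variables do not carry over. Pictures are saved under pics/ and viewed, at most 10 in all, crops included, and the job is handed in when it is done.

```bash
mkdir -p pics
cat > h.py <<'E'
import numpy as np, cv2
from plant import bot, viewer
def proj(c,P):
    T=np.array(c["T"]);p=(np.atleast_2d(P)-T[:3,3])@T[:3,:3]
    f=200/np.tan(np.radians(c["fov_y"])/2)
    return np.c_[c["cx"]+f*p[:,0]/p[:,2], c["cy"]+f*p[:,1]/p[:,2]]
def back(c,uv,z):
    T=np.array(c["T"]);f=200/np.tan(np.radians(c["fov_y"])/2)
    d=T[:3,:3]@np.array([(uv[0]-c["cx"])/f,(uv[1]-c["cy"])/f,1.])
    return T[:3,3]+d*(z-T[2,3])/d[2]
def save(c,n,box=None,k=1):
    im=c["frame"][:,:,::-1]
    if box: x0,y0,x1,y1=box; im=im[y0:y1,x0:x1]
    cv2.imwrite(f"pics/{n}.png",cv2.resize(im,None,fx=k,fy=k,interpolation=cv2.INTER_CUBIC))
E
python3 - <<'E'
from h import *
Z=dict(caddy=15,caddy_tab=12,caddy_tip=80,tier_red_mid=14,tier_red_tab=7,tier_yellow_mid=14,tier_yellow_tab=7,tin=14,jar=35,brush=17,shoehorn=6)
ims=[]
for n in("scene","side"):
    c=viewer.capture(n); ims.append(c["frame"][:,:,::-1]); save(c,n)
    print(n,np.round(c["T"],2).tolist(),c["fov_y"])
    for t in Z:
        for r in viewer.recognise(t,c)[:4]: print(t,round(r["score"],2),np.round(r["centre"]),np.round(back(c,r["centre"],Z[t])[:2]))
print(bot.get_obs())
E
```

```text
scene [[0.54, 0.72, -0.44, 1027.06], [0.84, -0.46, 0.28, -292.39], [-0.0, -0.52, -0.85, 1041.94], [0.0, 0.0, 0.0, 1.0]] 50.67633765573079
caddy 0.91 [313. 221.] [551.   0.]
caddy_tab 0.93 [310. 219.] [538.  -3.]
caddy_tab 0.49 [222. 245.] [ 477. -244.]
caddy_tip 0.77 [315. 221.] [583. -13.]
caddy_tip 0.68 [222. 243.] [ 510. -244.]
tier_red_mid 0.89 [153. 234.] [ 348. -388.]
tier_red_mid 0.57 [370. 164.] [476. 250.]
tier_red_mid 0.55 [221. 242.] [ 470. -244.]
tier_red_tab 0.77 [153. 237.] [ 351. -392.]
tier_red_tab 0.73 [218. 240.] [ 457. -246.]
tier_yellow_mid 0.64 [371. 164.] [479. 251.]
tier_yellow_mid 0.6 [380. 119.] [350. 382.]
tier_yellow_mid 0.29 [413. 230.] [720. 217.]
tier_yellow_tab 0.93 [366. 161.] [459. 250.]
tier_yellow_tab 0.58 [379. 122.] [352. 379.]
tin 0.94 [412. 230.] [717. 212.]
tin 0.7 [220. 243.] [ 472. -245.]
tin 0.64 [311. 220.] [544.  -4.]
jar 0.82 [285. 306.] [ 720. -189.]
brush 0.65 [170. 329.] [ 613. -447.]
brush 0.58 [367. 167.] [482. 234.]
brush 0.19 [284. 307.] [ 714. -190.]
shoehorn 0.79 [456. 155.] [588. 494.]
shoehorn 0.45 [314. 222.] [548.   3.]
side 
[... 796 characters left out ...]
: 1.2, 'joint_positions': array([ 1.04697514e+00,  3.41986594e-01,  1.52411415e+00,  4.17454605e-05,
        1.27538101e+00, -1.46023564e-01]), 'dq': array([ 1.97754322e-04, -9.08903592e-04, -9.26681277e-05,  1.03139388e-03,
       -1.21114597e-03,  1.90871889e-03]), 'tau': array([ 5.21955953e-04, -4.31140208e+01, -2.44478434e+01,  7.19407853e-02,
        4.82342066e-02, -3.42849137e-05]), 'tool_pos': array([193.64804616, 488.00260016, 226.74252564]), 'tcp_rot': array([ 3.14147712e+00, -2.33763804e-05,  2.76378288e+00]), 'contact_force': array([0.97929585, 1.03638083, 0.67457475]), 'moment': array([-0.03234655, -0.00239154, -0.04514636]), 'finger_force': 0.0, 'grip_width': 92.03833972304831}
```

View pics/scene.png

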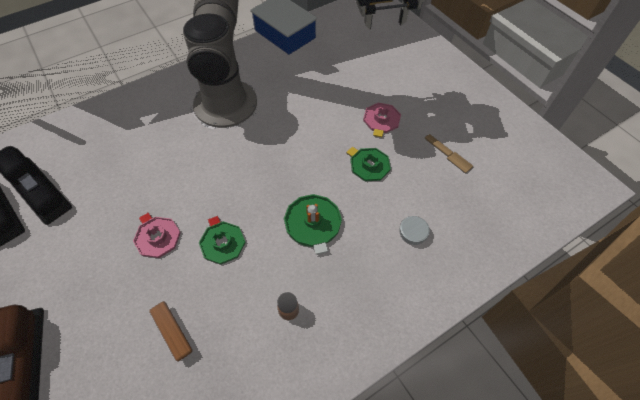

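View pics/side.png

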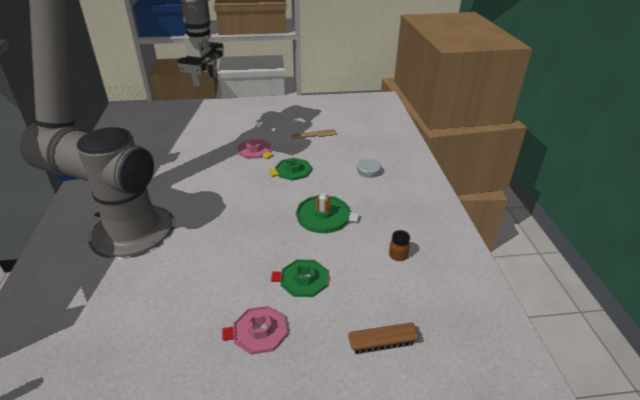

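Scene view: the green red-tabbed tier is at (222,242) and its pink look-alike at (157,237). The green yellow-tabbed tier is at (371,164) and its pink look-alike at (382,118). The caddy is at (313,220) with its white tab at (320,249). The two green ones match the description, so I'll confirm those in a crop.

```bash
cat >> h.py <<'E'
def blob(m,near,rad):
    n,l,s,ce=cv2.connectedComponentsWithStats(m.astype(np.uint8))
    best=[i for i in range(1,n) if s[i,4]>=12 and np.hypot(*(ce[i]-near))<rad]
    if not best: return None
    i=max(best,key=lambda i:s[i,4])
    pts=np.argwhere(l==i)[:,::-1].astype(np.int32)
    M=cv2.moments(cv2.convexHull(pts)); return np.array([M["m10"]/M["m00"],M["m01"]/M["m00"]]),ce[i],s[i,4]
def masks(c):
    h=cv2.cvtColor(c["frame"],cv2.COLOR_RGB2HSV);H,S,V=[h[:,:,i].astype(int) for i in range(3)]
    return dict(green=(H>50)&(H<90)&(S>120)&(V>30),red=((H<5)|(H>175))&(S>180)&(V>90),yellow=(H>18)&(H<32)&(S>170)&(V>100),white=(S<25)&(V>185))
E
python3 - <<'E'
from h import *
P=dict(red=(470,-244),yellow=(479,251),white=(548,0))
for n in("scene","side"):
    c=viewer.capture(n);m=masks(c)
    if n=="scene":
        a=c["frame"][205:275,180:260];b=c["frame"][130:200,330:410];d=c["frame"][180:260,270:350]
        s=lambda x:cv2.resize(x[:,:,::-1],(266,266),interpolation=cv2.INTER_CUBIC)
        cv2.imwrite("pics/crop.png",np.hstack([s(a),s(b),s(d)]))
    for t,p in P.items():
        u=proj(c,[*p,8])[0]; g=blob(m["green"],u,25)
        ctr=back(c,g[0],8 if t!="white" else 15)
        tb=blob(m[t],g[0],45 if n=="scene" else 45)
        print(n,t,g[2],np.round(g[0]),np.round(ctr[:2],1), end=" ")
        if tb:
            q=back(c,tb[1],9 if t!="white" else 14); d=q-ctr; print("tab",tb[2],np.round(tb[1]),np.round(q[:2]),np.round(np.hypot(*d[:2])),np.round(np.arctan2(d[1],d[0]),3))
E
```

```text
scene red 1189 [222. 242.] [ 468.6 -240.3] tab 49 [214. 221.] [ 397. -230.] 72.0 2.995
scene yellow 905 [370. 164.] [474.8 252.6] tab 36 [378. 133.] [389. 346.] 128.0 2.314
scene white 1913 [312. 220.] [545.4   0.9] side red 1289 [304. 278.] [ 467.8 -241.8] tab 67 [276. 276.] [ 399. -230.] 70.0 2.976
side yellow 546 [293. 169.] [474.3 251.1] tab 35 [273. 172.] [408. 234.] 68.0 -2.893
side white 1287 [323. 214.] [543.4  -5.3] tab 12 [322. 196.] [550.  80.] 85.0 1.495
```

View pics/crop.png

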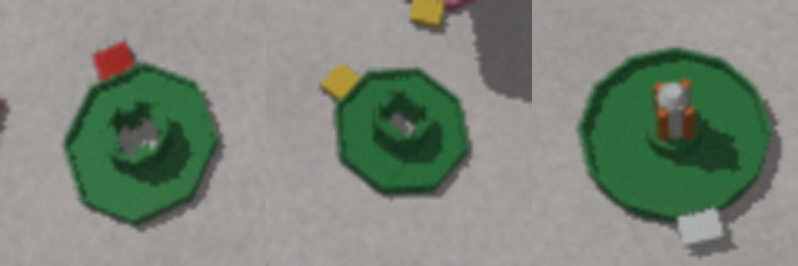

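Crop confirms it: left is the green tier with the red tab, middle the green tier with the yellow tab, right the caddy with its white tab at about scene pixel (320,248). Next I'll work out the move to a viewpoint over the caddy.

```bash
cat >> h.py <<'E'
from scipy.spatial.transform import Rotation as Ro
def to(p,yaw):
    o=bot.get_obs();R=Ro.from_euler("xyz",o["tcp_rot"])
    d=R.inv().apply(np.array(p)-o["tool_pos"])/100
    r=(R.inv()*Ro.from_euler("xyz",[np.pi,0,yaw])).as_rotvec()/np.pi
    print("t=%.2f at"%o["time"],np.round(o["tool_pos"],1),"yaw %.3f"%o["tcp_rot"][2],"F",np.round(o["contact_force"],1),"w %.1f"%o["grip_width"],"-> shift",np.round(d,3),"turn",np.round(r,4))
E
python3 - <<'E'
from h import *
c=viewer.capture("scene")
q=back(c,(320,248),14)[:2]; print("white",q, [np.arctan2(*(q-b)[::-1]) for b in ((545,1),(545,-2))])
q=back(c,(350,151.6),9)[:2]-[474.5,252];print("yel",q,np.arctan2(q[1],q[0]))
w=viewer.capture("wrist");o=bot.get_obs()
R=Ro.from_euler("xyz",o["tcp_rot"]).as_matrix();T=np.array(w["T"])
print("cam in tool",np.round(R.T@(T[:3,3]-o["tool_pos"])),np.round(R.T@T[:3,:3],2).tolist(),w["fov_y"])
to((500,-60,300),2.985)
E
```

```text
white [628.24679163 -27.66970945] [np.float64(-0.3316720558895185), np.float64(-0.2991057878538129)]
yel [-71.69353335 -23.7188892 ] -2.822090281710007
cam in tool [  67.   -0. -158.] [[-0.0, -0.97, -0.25], [1.0, -0.0, -0.0], [0.0, -0.25, 0.97]] 69.4338174433377
t=1.40 at [193.6 488.  226.8] yaw 2.764 F [ 0.3 -0.2 -0.2] w 92.0 -> shift [-4.869 -3.964 -0.733] turn [ 0.      0.     -0.0704]
```

```bash
python3 -m handwheel '-0.845 -0.543 -0.02 0 0 0 1;-0.845 -0.543 -0.02 0 0 0 1;-0.845 -0.543 -0.02 0 0 0 1'|tail -3
for i in 1 2 3 4; do python3 -m handwheel '-0.845 -0.543 -0.02 0 0 0 1;-0.845 -0.543 -0.02 0 0 0 1;-0.845 -0.543 -0.02 0 0 0 1' >/dev/null; done
python3 -m handwheel '-0.845 -0.543 -0.02 0 0 0 1;-0.845 -0.543 -0.02 0 0 0 1;-0.845 -0.543 -0.02 0 0 0 1;-0.845 -0.543 -0.02 0 0 0 1;-0.845 -0.543 -0.02 0 0 0 1'
python3 - <<'E'
from h import *
to((545,-2,240),2.764)
w=viewer.capture("wrist"); save(w,"w1"); print(proj(w,[[545,-2,80],[545,-2,26]]))
E
```

```text
contact_force: [0.3, 0.5, -0.1]
grip_width: 91.9
finger_force: 0.0
time: 3.07
tool_pos: [544.7, -2.5, 238.2]
tcp_rot: [3.141, -0.001, 2.762]
contact_force: [-0.4, 0.2, 0.4]
grip_width: 91.7
finger_force: 0.0
t=3.07 at [544.7  -2.5 238.2] yaw 2.762 F [-0.4  0.2  0.4] w 91.7 -> shift [-0.     0.006 -0.018] turn [ 0.     -0.0003 -0.0007]
[[318.85255737 178.90531963]
 [318.70631984 170.33989865]]
```

View pics/w1.png

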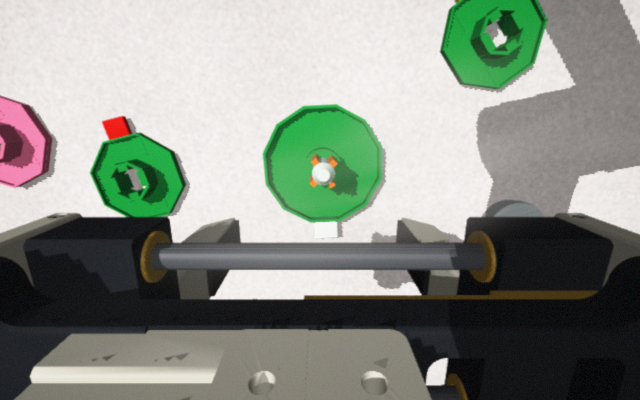

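The wrist view shows the post with its four orange ribs around (322,172), the dish at (324,163), the white tab at (326,230), and the red tier at (138,178). I'll lower for a sharper rib measurement.

```bash
cat >> h.py <<'E'
from scipy.optimize import minimize
def ribfit(c,x0,y0,a0):
    h=cv2.cvtColor(c["frame"],cv2.COLOR_RGB2HSV);H,S,V=[h[:,:,i].astype(int) for i in range(3)]
    u=proj(c,[x0,y0,60])[0].astype(int);k=8;b=45;x1,y1=u-b
    m=((H>=5)&(H<=20)&(S>150)&(V>80)).astype(np.float32)[y1:y1+2*b,x1:x1+2*b]
    big=cv2.GaussianBlur(m,(0,0),.7)
    def poly(im,P,v):
        q=((proj(c,P)-[x1,y1]+.5)*k).astype(np.int32); cv2.fillConvexPoly(im,cv2.convexHull(q),v)
    t=np.linspace(0,2*np.pi,24);ring=lambda r,z,x,y:np.c_[x+r*np.cos(t),y+r*np.sin(t),0*t+z]
    def cost(p):
        x,y,a=p[0],p[1],p[2]; im=np.zeros((2*b*k,2*b*k),np.uint8)
        cam=np.array(c["T"])[:3,3]
        an=[a+s for s in np.radians([40,140,220,320])]
        an.sort(key=lambda q:np.cos(q)*(cam[0]-x)+np.sin(q)*(cam[1]-y))
        def rib(q):
            e=np.array([np.cos(q),np.sin(q)]);n=np.array([-e[1],e[0]])
            poly(im,[[*(np.array([x,y])+r*e+w*n),z] for r in(12.5,19.5) for w in(-3.5,3.5) for z in(26,68)],255)
        for q in an[:2]: rib(q)
        poly(im,np.r_[ring(13,26,x,y),ring(13,71,x,y)],0)
        for q in an[2:]: rib(q)
        poly(im,np.r_[ring(13,69,x,y),ring(7,80,x,y)],0)
        s=cv2.GaussianBlur(cv2.resize(im,(2*b,2*b),interpolation=cv2.INTER_AREA)/255.,(0,0),.7)
        return ((s-big)**2).sum()
    best=None
    for da in np.arange(-.6,.61,.15):
        r=minimize(cost,[x0,y0,a0+da],method="Nelder-Mead",options=dict(initial_simplex=[[x0,y0,a0+da],[x0+5,y0,a0+da],[x0,y0+5,a0+da],[x0,y0,a0+da+.1]],xatol=.02,fatol=.01))
        if best is None or r.fun<best.fun: best=r
    return best.x,best.fun,m.sum()
E
python3 - <<'E'
from h import *
w=viewer.capture("wrist");m=masks(w)
print([back(w,q,14)[:2] for q in((326,230),)])
n,l,s,ce=cv2.connectedComponentsWithStats(m["green"].astype(np.uint8))
for near,z in(((324,163),15),((138,178),8)):
    g=blob(m["green"],near,20); print(g[0],back(w,g[0],z)[:2])
tb=blob(m["red"],(117,127),20);print("redtab",tb[1],back(w,tb[1],9)[:2])
print(ribfit(w,545,-2,-.31))
E
python3 -m handwheel '0 0 0.6 0 0 0 1;0 0 0.6 0 0 0 1;0 0 0.6 0 0 0 1' >/dev/null
python3 -m handwheel '0 0 0.6 0 0 0 1;0 0 0.6 0 0 0 1;0 0 0.6 0 0 0 1;0 0 0.6 0 0 0 1;0 0 0.6 0 0 0 1' >/dev/null
python3 - <<'E'
from h import *
w=viewer.capture("wrist");to((545,-2,240),2.764)
r=ribfit(w,545,-2,-.31);print(r)
u=proj(w,[*r[0][:2],60])[0].astype(int);save(w,"w2",(u[0]-40,u[1]-40,u[0]+40,u[1]+40),6)
E
```

```text
[array([629.83939648, -23.90610506])]
[321.4046737  163.79931223] [539.544806     4.82948734]
[136.7057594  176.90133604] [ 463.56399276 -237.08935509]
redtab [115.79455446 127.75      ] [ 396.33902306 -228.00635369]
(array([ 5.43326354e+02,  3.63448036e+00, -4.49965955e-01]), np.float64(23.595687431993397), np.float32(165.0))
t=3.88 at [546.1  -1.6 121.1] yaw 2.764 F [ 1.   0.5 -0.5] w 91.5 -> shift [ 0.004 -0.006 -1.189] turn [0.0004 0.0013 0.0001]
(array([ 5.43004585e+02,  3.80004982e+00, -4.47274680e-01]), np.float64(48.64375424582106), np.float32(476.0))
```

View pics/w2.png

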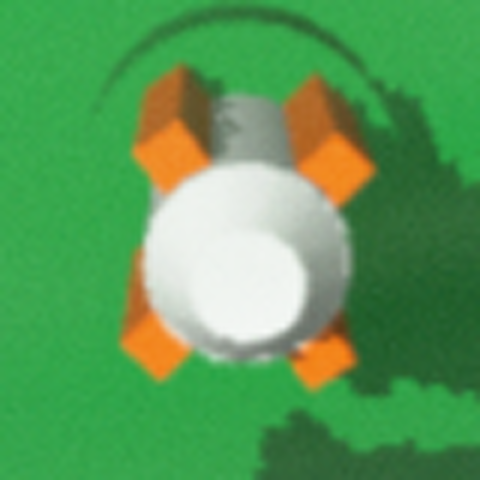

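The crop is clear: rib tops sit at the four corners around the white tip. The fit gives the post at (543,3.8) and axis −0.447. The caddy's yaw is about −0.31, so the swivel is about −0.14. Next, over the red tier.

```bash
python3 -m handwheel '0 0 -0.4 0 0 0 1;-0.04 -0.4 -0.4 0 0 0 1;-0.04 -0.83 -0.4 0 0 0 1;-0.04 -0.83 -0.4 0 0 0 1' >/dev/null
python3 -m handwheel '-0.04 -0.83 0 0 0 0 1;-0.04 -0.83 0 0 0 0 1;-0.04 -0.83 0 0 0 0 1' >/dev/null
python3 -m handwheel '-0.04 -0.83 0 0 0 -0.073 1;-0.04 -0.83 0 0 0 -0.073 1;-0.04 -0.83 0 0 0 -0.073 1;-0.04 -0.83 0 0 0 -0.073 1;-0.04 -0.83 0 0 0 -0.073 1' >/dev/null
cat >> h.py <<'E'
def tierfit(c,x0,y0,a0,col,z0=0,tabk=1):
    # fit octagonal tray outline + tab + bore silhouette, seen from above
    m=masks(c);cam=c
    h=cv2.cvtColor(c["frame"],cv2.COLOR_RGB2HSV);H,S,V=[h[:,:,i].astype(int) for i in range(3)]
    g=((H>45)&(H<95)&(S>90)).astype(np.uint8)
    u=proj(c,[x0,y0,z0+8])[0]; n,l,s,ce=cv2.connectedComponentsWithStats(g)
    i=min([i for i in range(1,n) if s[i,4]>500],key=lambda i:np.hypot(*(ce[i]-u)))
    pts=np.argwhere(l==i)[:,::-1].astype(np.int32)
    g=np.zeros((400,640),np.uint8);cv2.fillConvexPoly(g,cv2.convexHull(pts),1);g=g.astype(float)
    tb=blob(m[col],u,140)
    k=4
    def cost(p):
        x,y,a=p; im=np.zeros((400*k,640*k),np.uint8)
        t=a+np.pi/8+np.arange(8)*np.pi/4;r=58/np.cos(np.pi/8)
        P=np.vstack([np.c_[x+r*np.cos(t),y+r*np.sin(t),0*t+z] for z in(z0,z0+11)])
        cv2.fillConvexPoly(im,cv2.convexHull(((proj(c,P)+.5)*k).astype(np.int32)),255)
        s=cv2.resize(im,(640,400),interpolation=cv2.INTER_AREA)/255.
        e=((s-g)**2).sum()
        if tb: e+=3*((proj(c,[x+70*np.cos(a),y+70*np.sin(a),z0+10])[0]-tb[1])**2).sum()
        return e
    r=minimize(cost,[x0,y0,a0],method="Nelder-Mead",options=dict(initial_simplex=[[x0,y0,a0],[x0+5,y0,a0],[x0,y0+5,a0],[x0,y0,a0+.15]],xatol=.03,fatol=.05))
    return r.x,r.fun,g.sum(),None if not tb else tb[1]
E
python3 - <<'E'
from h import *
w=viewer.capture("wrist");r=tierfit(w,466,-238,2.985,"red");print(r);to((*r[0][:2],140),r[0][2])
save(w,"w3")
E
```

```text
(array([ 466.54651379, -238.83905436,    2.99417927]), np.float64(96.33954464689381), np.float64(9156.0), array([316.42749245, 115.46223565]))
t=4.93 at [ 464.6 -236.7  159.4] yaw 2.992 F [ 0.9 -0.3  0.5] w 91.8 -> shift [-0.022 -0.018  0.194] turn [ 0.0001  0.0003 -0.0008]
```

View pics/w3.png

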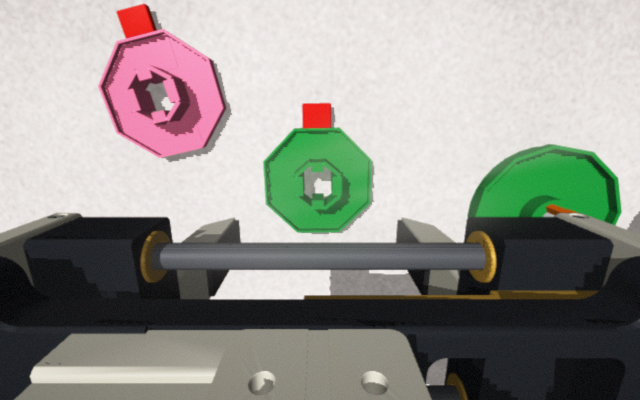

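The view shows the green red-tabbed tier centred at (319,181), its tab at (316,115), and the pink one well off at upper left. Now descend with the fingers part closed.

```bash
python3 -m handwheel '-0.022 -0.018 0.4 0 0 0 0.39;-0.022 -0.018 0.7 0 0 0 0.39;-0.022 -0.018 0.9 0 0 0 0.39;-0.022 -0.018 0.9 0 0 0 0.39;-0.022 -0.018 0.9 0 0 0 0.39;-0.022 -0.018 0.9 0 0 0 0.39;-0.022 -0.018 0.9 0 0 0 0.39'|tail -4
python3 -m handwheel '0 0 0.2 0 0 0 0.39;0 0 0.4 0 0 0 0.39;0 0 0.55 0 0 0 0.39;0 0 0.6 0 0 0 0.39;0 0 0.6 0 0 0 0.39'|tail -6
python3 -m handwheel '0 0 0 0 0 0 -0.5;0 0 0 0 0 0 -0.5;0 0 0 0 0 0 -0.5;0 0 0 0 0 0 -0.5;0 0 0 0 0 0 -0.5;0 0 0 0 0 0 -0.5'|tail -6
python3 - <<'E'
from h import *
w=viewer.capture("wrist");r=tierfit(w,466,-238,2.985,"red");print(r);to((*r[0][:2],8),r[0][2])
E
```

```text
tcp_rot: [-3.14, 0.003, 2.994]
contact_force: [0.6, -1.0, 0.5]
grip_width: 63.9
finger_force: 0.0
time: 5.93
tool_pos: [466.0, -239.7, 8.7]
tcp_rot: [3.141, -0.0, 2.993]
contact_force: [0.1, -0.5, 0.1]
grip_width: 63.8
finger_force: 0.0
time: 6.43
tool_pos: [466.7, -240.2, 10.0]
tcp_rot: [-3.141, 0.002, 2.993]
contact_force: [0.5, 0.7, 6.8]
grip_width: 49.3
finger_force: 30.0
(array([ 466.03158973, -240.74071293,    2.99233645]), np.float64(13213.436595575671), np.float64(17796.0), array([317.56479691, 107.77717602]))
t=6.48 at [ 466.7 -240.2   10. ] yaw 2.993 F [0.5 0.5 6.6] w 49.6 -> shift [ 0.006 -0.006  0.02 ] turn [-0.0003  0.0007  0.0002]
```

```bash
python3 -m handwheel '0 0 -0.2 0 0 0 -0.5;0 0 -0.5 0 0 0 -0.5;0 0 -0.8 0 0 0 -0.5;0 0 -1 0 0 0 -0.5;0 0 -1 0 0 0 -0.5;0 0 -1 0 0 0 -0.5'|tail -6
python3 - <<'E'
from h import *
w=viewer.capture("wrist");o=bot.get_obs();R=Ro.from_euler("xyz",o["tcp_rot"])
tb=blob(masks(w)["red"],(317,110),60);print(tb)
for dz in(8,10):print(proj(w,o["tool_pos"]+R.apply([70,0,dz-10])))
save(w,"w4")
E
python3 -m handwheel '-0.1 0.3 -0.15 0 0 0.03 -0.5;-0.13 0.6 -0.15 0 0 0.0952 -0.5;-0.13 0.84 -0.15 0 0 0.0952 -0.5;-0.13 0.84 -0.15 0 0 0.0952 -0.5;-0.13 0.84 -0.15 0 0 0.0952 -0.5'|tail -6
python3 - <<'E'
from h import *
to((543,3.8,120),2.694)
E
```

```text
time: 6.98
tool_pos: [466.4, -240.2, 109.7]
tcp_rot: [-3.14, 0.002, 2.993]
contact_force: [-0.5, -0.1, -1.6]
grip_width: 49.5
finger_force: 30.0
(array([317.35041732, 107.87050078]), array([317.35617499, 107.828494  ]), np.int32(2583))
[[319.62709881 108.92528472]]
[[319.60938127 109.02008215]]
time: 7.45
tool_pos: [490.5, -157.2, 122.1]
tcp_rot: [-3.142, -0.003, 2.697]
contact_force: [-0.6, -1.2, -0.1]
grip_width: 49.8
finger_force: 30.0
t=7.45 at [ 490.5 -157.2  122.1] yaw 2.697 F [-0.6 -1.2 -0.1] w 49.8 -> shift [0.218 1.68  0.022] turn [-0.     -0.001   0.0011]
```

View pics/w4.png

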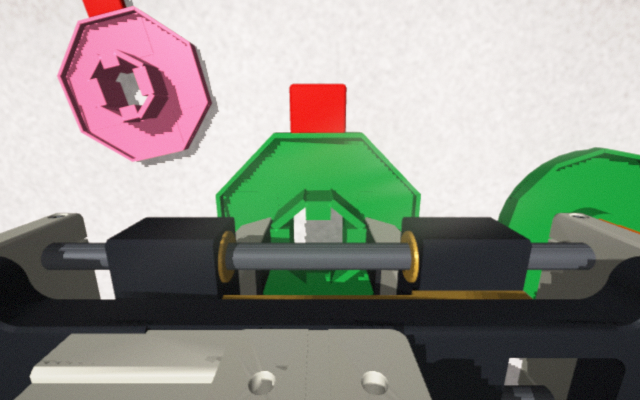

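```bash
python3 -m handwheel '0.11 0.4 0 0 0 0.001 -0.5;0.11 0.8 0 0 0 0.001 -0.5;0.11 0.85 0 0 0 0.001 -0.5' >/dev/null
python3 -m handwheel '0.11 0.4 0 0 0 0 -0.5;0.11 0.7 0 0 0 0 -0.5;0.11 0.842 0 0 0 0 -0.5;0.11 0.842 0 0 0 0 -0.5;0.11 0.842 0 0 0 0 -0.5;0.11 0.842 0 0 0 0 -0.5;0.11 0.842 0 0 0 0 -0.5;0.11 0.842 0 0 0 0 -0.5'|tail -6
python3 - <<'E'
from h import *
to((544.2,4.8,100),2.694)
w=viewer.capture("wrist");o=bot.get_obs();R=Ro.from_euler("xyz",o["tcp_rot"])
save(w,"w5",(200,60,440,310),3 if 0 else 2)
E
```

```text
time: 8.37
tool_pos: [544.5, 2.0, 123.5]
tcp_rot: [-3.141, -0.0, 2.689]
contact_force: [-0.2, -0.8, -0.9]
grip_width: 49.8
finger_force: 30.0
t=8.37 at [544.5   2.  123.5] yaw 2.689 F [-0.2 -0.8 -0.9] w 49.8 -> shift [0.015 0.023 0.235] turn [-0.0001 -0.0001 -0.0015]
```

View pics/w5.png

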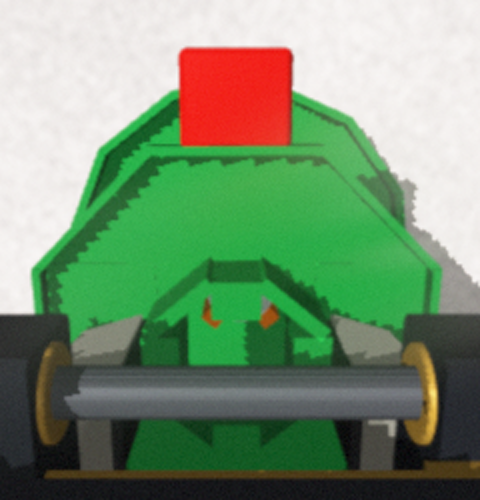

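The crop shows both near ribs through the bore, symmetric in the slots, so the tier is aligned. Lower gently onto the tip.

```bash
python3 -m handwheel '0.015 0.023 0.1 0 0 0 -0.5;0.015 0.023 0.2 0 0 0 -0.5;0.015 0.023 0.3 0 0 0 -0.5;0.015 0.023 0.38 0 0 0 -0.5;0.015 0.023 0.38 0 0 0 -0.5;0.015 0.023 0.38 0 0 0 -0.5'|tail -6
python3 -m handwheel '0 0 0.03 0 0 0 -0.5;0 0 0.06 0 0 0 -0.5;0 0 0.09 0 0 0 -0.5;0 0 0.09 0 0 0 -0.5'|tail -6
python3 - <<'E'
from h import *
to((544.2,4.8,36),2.694); print(bot.get_obs()["moment"])
E
```

```text
time: 8.92
tool_pos: [544.0, 6.1, 84.8]
tcp_rot: [-3.141, -0.002, 2.691]
contact_force: [-0.0, 0.1, 0.0]
grip_width: 49.8
finger_force: 30.0
time: 9.25
tool_pos: [544.3, 6.0, 76.3]
tcp_rot: [-3.141, -0.0, 2.691]
contact_force: [0.2, -0.8, -1.8]
grip_width: 49.7
finger_force: 30.0
t=9.25 at [544.3   6.   76.3] yaw 2.691 F [ 0.2 -0.8 -1.8] w 49.7 -> shift [-0.004 -0.011  0.403] turn [-0.     -0.0001 -0.001 ]
[-0.13743899 -0.07392235  0.01583687]
```

```bash
python3 -m handwheel '0 -0.01 0.03 0 0 0 -0.5;0 -0.01 0.06 0 0 0 -0.5;0 -0.01 0.09 0 0 0 -0.5;0 -0.01 0.1 0 0 0 -0.5;0 -0.01 0.1 0 0 0 -0.5'|tail -6
python3 - <<'E'
from h import *
to((544.2,4.8,36),2.694); print(bot.get_obs()["moment"])
E
```

```text
time: 9.67
tool_pos: [543.8, 5.2, 66.3]
tcp_rot: [-3.142, -0.001, 2.691]
contact_force: [-0.1, -0.6, -1.1]
grip_width: 49.5
finger_force: 30.0
t=9.67 at [543.8   5.2  66.3] yaw 2.691 F [-0.1 -0.6 -1.1] w 49.5 -> shift [-0.005 -0.002  0.303] turn [-0.     -0.0002 -0.001 ]
[-0.01701599 -0.02085611  0.00036007]
```

```bash
python3 -m handwheel '0 0 0.06 0 0 0 -0.5;0 0 0.12 0 0 0 -0.5;0 0 0.18 0 0 0 -0.5;0 0 0.23 0 0 0 -0.5;0 0 0.26 0 0 0 -0.5;0 0 0.26 0 0 0 -0.5'|tail -6
python3 -m handwheel '0 0 0.01 0 0 0 -0.5;0 0 0.02 0 0 0 -0.5;0 0 0.02 0 0 0 -0.5'|tail -6
python3 -m handwheel '0 0 0.01 0 0 0 -0.5;0 0 0.015 0 0 0 -0.5;0 0 0.015 0 0 0 -0.5'|tail -6
```

```text
time: 10.17
tool_pos: [543.5, 5.2, 39.7]
tcp_rot: [-3.141, -0.002, 2.691]
contact_force: [0.2, -0.3, -0.1]
grip_width: 49.6
finger_force: 30.0
time: 10.42
tool_pos: [544.1, 5.1, 38.8]
tcp_rot: [3.141, 0.0, 2.691]
contact_force: [0.1, -0.5, -0.4]
grip_width: 49.9
finger_force: 30.0
time: 10.67
tool_pos: [544.1, 5.1, 37.2]
tcp_rot: [3.141, 0.0, 2.691]
contact_force: [0.9, -0.1, -1.5]
grip_width: 49.7
finger_force: 30.0
```

```bash
python3 -m handwheel '0 0 0.01 0 0 0 -0.5;0 0 0.01 0 0 0 0.35;0 0 0.01 0 0 0 0.35;0 0 0.01 0 0 0 0.35;0 0 0.01 0 0 0 0.35'|tail -6
python3 -m handwheel '0 0 -0.1 0 0 0 0.35;0 0 -0.4 0 0 0 0.35;0 0 -0.8 0 0 0 0.35;0 0 -1 0 0 0 1;0 0 -1 0 0 0 1;0 0 -1 0 0 0 1'|tail -6
python3 - <<'E'
from h import *
w=viewer.capture("wrist")
for z0 in(26,54):
  r=tierfit(w,543,4,2.69,"red",z0);print(z0,r)
print(ribfit(w,543,3.8,-.447))
save(w,"w6")
E
```

```text
time: 11.08
tool_pos: [544.2, 5.1, 36.3]
tcp_rot: [3.141, 0.0, 2.691]
contact_force: [-0.3, 0.4, 0.7]
grip_width: 61.5
finger_force: 0.0
time: 11.58
tool_pos: [544.8, 5.1, 138.1]
tcp_rot: [3.14, 0.003, 2.691]
contact_force: [0.2, 0.2, -0.5]
grip_width: 77.6
finger_force: 0.0
26 (array([538.57902223,   8.18112489,   2.70900466]), np.float64(5547.095668571566), np.float64(18493.0), array([317.05308776, 110.49512459]))
54 (array([531.48864059,  12.21221905,   2.73924988]), np.float64(3623.2644389213115), np.float64(18493.0), array([317.05308776, 110.49512459]))
(array([ 5.43104319e+02,  3.62635284e+00, -4.51064231e-01]), np.float64(105.62907790440518), np.float32(340.0))
```

View pics/w6.png

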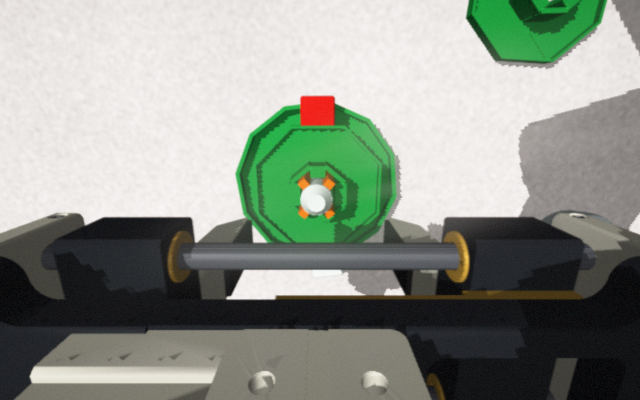

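Red is home: tab at (317,110), the collar around the post's base, ribs standing well clear, tip at (315,198). Now I'll fetch the yellow tier with the tool half a turn round, so that the tool yaw at the post matches this one.

```bash
python3 -m handwheel '0.3 0.3 -0.07 0 0 0 1;0.57 0.64 -0.07 0 0 0 1;0.57 0.64 -0.07 0 0 0 1' >/dev/null
python3 -m handwheel '0.3 0.3 -0.07 0 0 0 1;0.57 0.64 -0.07 0 0 0 1;0.57 0.64 -0.07 0 0 0 1' >/dev/null
python3 -m handwheel '0.3 0.3 -0.07 0 0 0 1;0.57 0.64 -0.07 0 0 0 1;0.57 0.64 -0.07 0 0 0 1' >/dev/null
for i in 1 2 3; do python3 -m handwheel '0 0 0 0 0 0.252 1;0 0 0 0 0 0.252 1;0 0 0 0 0 0.252 1;0 0 0 0 0 0.252 1;0 0 0 0 0 0.252 1;0 0 0 0 0 0.252 1;0 0 0 0 0 0.252 1;0 0 0 0 0 0.252 1'|tail -6; done
sed -i 's/tb=blob(m\[col\],u,140)/tb=blob(m[col],u,140) if col else None/' h.py
python3 - <<'E'
from h import *
w=viewer.capture("wrist")
r=tierfit(w,474,252,-2.822,None);print(r);to((*r[0][:2],140),r[0][2]+np.pi)
print(blob(masks(w)["yellow"],(320,250),60))
E
```

```text
time: 13.05
tool_pos: [473.4, 251.6, 155.9]
tcp_rot: [-3.139, 0.0, 1.898]
contact_force: [0.0, -0.3, -0.0]
grip_width: 91.8
finger_force: 0.0
time: 13.72
tool_pos: [473.5, 251.8, 156.3]
tcp_rot: [-3.14, 0.001, 1.108]
contact_force: [-0.9, 0.4, -0.3]
grip_width: 91.8
finger_force: 0.0
time: 14.38
tool_pos: [473.6, 252.0, 156.6]
tcp_rot: [3.142, 0.001, 0.317]
contact_force: [-0.3, 0.1, -0.9]
grip_width: 92.0
finger_force: 0.0
(array([472.56193033, 256.09595545,  -2.850614  ]), np.float64(70.63893886966551), np.float64(9395.0), None)
t=14.43 at [473.6 252.1 156.7] yaw 0.319 F [ 0.5 -0.7 -0.4] w 91.9 -> shift [ 0.003 -0.042  0.167] turn [0.     0.0004 0.009 ]
(array([310.99190581, 237.        ]), array([311.0373444 , 236.87966805]), np.int32(241))
```

```bash
python3 -m handwheel '0.003 -0.042 0.3 0 0 0.009 0.39;0.003 -0.042 0.6 0 0 0.009 0.39;0.003 -0.042 0.9 0 0 0.009 0.39;0.003 -0.042 0.9 0 0 0.009 0.39;0.003 -0.042 0.9 0 0 0.009 0.39;0.003 -0.042 0.9 0 0 0.009 0.39;0.003 -0.042 0.9 0 0 0.009 0.39'|tail -4
python3 - <<'E'
from h import *
w=viewer.capture("wrist")
r=tierfit(w,472,255,-2.85,None);print(r);to((*r[0][:2],9),r[0][2]+np.pi)
E
```

```text
tcp_rot: [-3.141, -0.004, 0.289]
contact_force: [-1.3, 0.5, -0.4]
grip_width: 64.1
finger_force: 0.0
(array([473.03252824, 256.3152964 ,  -2.85389098]), np.float64(3416.2457977700883), np.float64(14064.0), None)
t=15.07 at [474.  257.   69.2] yaw 0.288 F [ 0.2  0.7 -0.4] w 63.7 -> shift [-0.013  0.004  0.602] turn [-0.0001 -0.0012  0.0002]
```

```bash
python3 -m handwheel '-0.006 0.002 0.2 0 0 0 0.39;-0.006 0.002 0.4 0 0 0 0.39;-0.006 0.002 0.55 0 0 0 0.39;-0.006 0.002 0.59 0 0 0 0.39;-0.006 0.002 0.59 0 0 0 0.39'|tail -6
python3 -m handwheel '0 0 0 0 0 0 -0.5;0 0 0 0 0 0 -0.5;0 0 0 0 0 0 -0.5;0 0 0 0 0 0 -0.5;0 0 0 0 0 0 -0.5;0 0 0 0 0 0 -0.5'|tail -6
python3 -m handwheel '0 0 -0.2 0 0 0 -0.5;0 0 -0.5 0 0 0 -0.5;0 0 -0.8 0 0 0 -0.5;0 0 -1 0 0 0 -0.5;0 0 -1 0 0 0 -0.5'|tail -6
python3 -m handwheel '0 0 -0.2 0 0 0 -0.5;0 0 -0.2 0 0 0 -0.5;0 0 -0.2 0 0 0 -0.5'|tail -6
python3 - <<'E'
from h import *
w=viewer.capture("wrist");m=masks(w)["green"];o=bot.get_obs();R=Ro.from_euler("xyz",o["tcp_rot"])
# far tray edge: topmost green row near centre column vs prediction
for col in(300,320,340): print(col,np.where(m[80:,col])[0][:1]+80)
print([proj(w,o["tool_pos"]+R.apply([58,y,-1]))[0] for y in(-10,10)])
rows=[(np.where(m[r,200:440])[0]+200) for r in(140,150,160,170,180)]
print([(x.min(),x.max(),(x.min()+x.max())/2) for x in rows if len(x)])
to((544.2,4.8,130),2.691)
E
```

```text
time: 15.48
tool_pos: [472.2, 256.2, 8.3]
tcp_rot: [-3.142, 0.0, 0.288]
contact_force: [-0.4, -0.8, 0.5]
grip_width: 63.8
finger_force: 0.0
time: 15.98
tool_pos: [473.1, 256.5, 9.5]
tcp_rot: [-3.141, -0.002, 0.287]
contact_force: [-0.1, -1.0, 6.4]
grip_width: 49.3
finger_force: 30.0
time: 16.4
tool_pos: [474.7, 257.1, 112.8]
tcp_rot: [-3.141, -0.009, 0.288]
contact_force: [1.3, 0.3, -1.8]
grip_width: 49.7
finger_force: 30.0
time: 16.65
tool_pos: [472.4, 256.2, 128.0]
tcp_rot: [-3.141, -0.001, 0.288]
contact_force: [-0.7, -0.0, -0.4]
grip_width: 49.4
finger_force: 30.0
300 [137]
320 [137]
340 [142]
[array([298.17963764, 135.67822413]), array([335.44835112, 135.61727926])]
[(np.int64(272), np.int64(337), np.float64(304.5)), (np.int64(262), np.int64(334), np.float64(298.0)), (np.int64(253), np.int64(346), np.float64(299.5)), (np.int64(244), np.int64(369), np.float64(306.5)), (np.int64(234), np.int64(401), np.float64(317.5))]
t=16.70 at [471.8 256.  127.2] yaw 0.288 F [-0.7 -1.  -1.7] w 49.7 -> shift [-0.019  2.614 -0.028] turn [-3.00e-04  1.00e-04 -7.65e-01]
```

```bash
for i in 1 2 3; do python3 -m handwheel '0 0 0 0 0 -0.255 -0.5;0 0 0 0 0 -0.255 -0.5;0 0 0 0 0 -0.255 -0.5;0 0 0 0 0 -0.255 -0.5;0 0 0 0 0 -0.255 -0.5;0 0 0 0 0 -0.255 -0.5;0 0 0 0 0 -0.255 -0.5;0 0 0 0 0 -0.255 -0.5'>/dev/null; done
for i in 1 2; do python3 -m handwheel '-0.3 -0.3 0 0 0 0 -0.5;-0.578 -0.649 0 0 0 0 -0.5;-0.578 -0.649 0 0 0 0 -0.5'>/dev/null; done
python3 -m handwheel '0 0 0 0 0 0 -0.5;0 0 0 0 0 0 -0.5'|tail -6
python3 - <<'E'
from h import *
to((543.3,5.3,110),2.6926)
E
```

```text
time: 19.37
tool_pos: [519.4, 89.1, 127.8]
tcp_rot: [3.142, -0.001, 2.687]
contact_force: [0.2, 0.2, -1.3]
grip_width: 49.7
finger_force: 30.0
t=19.37 at [519.4  89.1 127.8] yaw 2.687 F [ 0.2  0.2 -1.3] w 49.7 -> shift [-0.583 -0.648  0.177] turn [ 0.     -0.0004 -0.0018]
```

```bash
python3 -m handwheel '-0.25 -0.28 0 0 0 -0.0018 -0.5;-0.5 -0.56 0 0 0 -0.0018 -0.5;-0.583 -0.648 0 0 0 -0.0018 -0.5;-0.583 -0.648 0.18 0 0 -0.0018 -0.5;-0.583 -0.648 0.18 0 0 -0.0018 -0.5;-0.583 -0.648 0.18 0 0 -0.0018 -0.5;-0.583 -0.648 0.18 0 0 -0.0018 -0.5'|tail -6
python3 - <<'E'
from h import *
to((543.3,5.3,84),2.6926)
E
```

```text
time: 19.95
tool_pos: [543.8, 6.7, 110.5]
tcp_rot: [3.141, -0.001, 2.698]
contact_force: [-0.1, 0.0, -0.9]
grip_width: 49.5
finger_force: 30.0
t=19.95 at [543.8   6.7 110.5] yaw 2.698 F [-0.1  0.  -0.9] w 49.5 -> shift [-0.002 -0.015  0.265] turn [ 0.0001 -0.0002  0.0016]
```

```bash
python3 -m handwheel '0 -0.012 0.08 0 0 0.001 -0.5;0 -0.012 0.18 0 0 0.001 -0.5;0 -0.012 0.265 0 0 0.001 -0.5;0 -0.012 0.265 0 0 0.001 -0.5;0 -0.012 0.265 0 0 0.001 -0.5'|tail -6
python3 -m handwheel '0 0 0.03 0 0 0 -0.5;0 0 0.06 0 0 0 -0.5;0 0 0.09 0 0 0 -0.5;0 0 0.09 0 0 0 -0.5'|tail -6
python3 - <<'E'
from h import *
to((543.3,5.3,64),2.6926); print(bot.get_obs()["moment"])
E
```

```text
time: 20.37
tool_pos: [542.9, 4.4, 82.9]
tcp_rot: [-3.141, -0.002, 2.694]
contact_force: [-0.1, 0.1, -1.2]
grip_width: 49.9
finger_force: 30.0
time: 20.7
tool_pos: [543.2, 4.2, 74.2]
tcp_rot: [-3.141, -0.001, 2.693]
contact_force: [-0.0, 0.0, -1.4]
grip_width: 49.6
finger_force: 30.0
t=20.70 at [543.2   4.2  74.2] yaw 2.693 F [-0.   0.  -1.4] w 49.6 -> shift [0.004 0.011 0.102] turn [-0.     -0.0002  0.0002]
[0.01559597 0.04296244 0.0176542 ]
```

```bash
python3 -m handwheel '0 0.005 0.03 0 0 0 -0.5;0 0.005 0.06 0 0 0 -0.5;0 0.005 0.08 0 0 0 -0.5;0 0.005 0.08 0 0 0 -0.5'|tail -6
python3 -m handwheel '0 0 0.01 0 0 0 -0.5;0 0 0.015 0 0 0 -0.5;0 0 0.015 0 0 0 -0.5'|tail -6
python3 -m handwheel '0 0 0.005 0 0 0 -0.5;0 0 0.01 0 0 0 -0.5;0 0 0.01 0 0 0 -0.5'|tail -6
```

```text
time: 21.03
tool_pos: [543.5, 4.6, 66.2]
tcp_rot: [-3.141, -0.001, 2.693]
contact_force: [-1.4, -1.3, -1.2]
grip_width: 50.2
finger_force: 30.0
time: 21.28
tool_pos: [543.5, 4.6, 65.1]
tcp_rot: [-3.141, -0.0, 2.693]
contact_force: [-1.9, -0.7, -1.5]
grip_width: 49.4
finger_force: 30.0
time: 21.53
tool_pos: [543.5, 4.6, 64.2]
tcp_rot: [-3.141, -0.0, 2.693]
contact_force: [-2.9, -0.7, -0.2]
grip_width: 49.4
finger_force: 30.0
```

Nearly home. Release, retreat and take the final look.

```bash
python3 -m handwheel '0 0 0.005 0 0 0 -0.5;0 0 0.005 0 0 0 0.35;0 0 0.005 0 0 0 0.35;0 0 0.005 0 0 0 0.35;0 0 0.005 0 0 0 0.35'|tail -6
python3 -m handwheel '0 0 -0.1 0 0 0 0.35;0 0 -0.4 0 0 0 0.35;0 0 -0.8 0 0 0 0.35;0 0 -1 0 0 0 1;0 0 -1 0 0 0 1;0 0 -1 0 0 0 1'|tail -6
python3 -m handwheel '0 -0.8 -0.8 0 0 0 1;0 -0.8 -0.8 0 0 0 1;0 -0.8 -0.8 0 0 0 1;0 -0.8 -0.8 0 0 0 1'>/dev/null
python3 -m handwheel '0 -0.8 -0.8 0 0 0 1;0 -0.8 -0.8 0 0 0 1;0 -0.8 -0.8 0 0 0 1;0 -0.8 -0.8 0 0 0 1'>/dev/null
python3 - <<'E'
from h import *
ims=[]
for n,z in(("scene",40),("side",40)):
    c=viewer.capture(n);u=proj(c,[544,4,z])[0].astype(int);m=masks(c)
    for col,zz in(("red",36),("yellow",64)):
        b=blob(m[col],u,35); print(n,col,b and (b[1],back(c,b[1],zz)[:2]-[544,4]))
    ims.append(cv2.resize(c["frame"][u[1]-45:u[1]+45,u[0]-45:u[0]+45,::-1],(400,400),interpolation=cv2.INTER_CUBIC))
    # predicted tip and collar top (z 82)
    print(n,"tip",proj(c,[544,4,80])-(u-45),"collar top",(proj(c,[544,4,82])-(u-45)),"px x4.44")
cv2.imwrite("pics/fin.png",np.hstack(ims))
E
```

```text
time: 21.95
tool_pos: [544.3, 4.7, 64.0]
tcp_rot: [3.141, 0.001, 2.693]
contact_force: [-0.9, -0.2, -0.9]
grip_width: 61.9
finger_force: 0.0
time: 22.45
tool_pos: [544.5, 4.6, 165.6]
tcp_rot: [3.14, 0.004, 2.693]
contact_force: [0.3, 0.0, -0.3]
grip_width: 77.6
finger_force: 0.0
scene red None
scene yellow (array([315.71014493, 233.76811594]), array([ 63.77044351, -31.97449783]))
scene tip [[44.88882856 38.00120199]] collar top [[44.88215414 37.61647019]] px x4.44
side red (array([299.32, 201.92]), array([-65.67391758,  27.61748698]))
side yellow (array([346.3220339 , 204.61016949]), array([ 62.85140592, -34.72717222]))
side tip [[45.80303406 34.13079717]] collar top [[45.81104857 33.56790232]] px x4.44
```

View pics/fin.png

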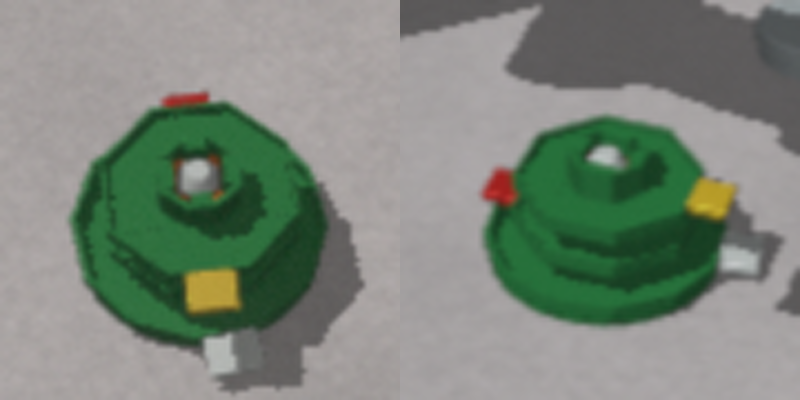

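The final view shows both tiers level and nested. The yellow tab is at scene (316,234), on the white tab's side, and the red tab is opposite, with the tip about level with the yellow collar's top. Handing in.

```bash
python3 -c "
from plant import bot
print(bot.close_job())"
```

```text
the job is handed in; nothing more can be done
None
```

I put both tiers back on the post and handed the job in at about 23 s of the 72 s: red tab opposite the white one, yellow tab on the white tab's side. The final pictures show both level and fully home, and I never moved the gripper near the tin, jar, brush or shoe horn. The hand-in gave no verdict.

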